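# Show a guest the flat's door key and the bowl it goes back in

### The job

A guest has to be shown which key opens the steel front door and where to leave it afterwards. With the fingertips, point at the longer of the two keys from two or three centimetres above it and stay there for two seconds, then point in the same way at the middle of the deep ceramic bowl, from just above its mouth, again for two seconds, and finish with the hand drawn up some 20 cm above the console. Only point: touch, move or pick up nothing, and point at nothing else, so pass from one to the other with the hand raised.

Things in the scene. Friction and masses are not known exactly. Their poses are not given: they have to be found in the camera images.
- long_key_mid (a point): the steel front-door key to be pointed at, lying flat and loose on the console, the longer of two: 97 mm long, a flat round 30 mm bow with a hole at one end, a 7 mm round stem, and a double bit (notched wings on both sides, 25 mm wide) at the other; at most 7 mm high. The point is half-way along it, 3.5 mm above the console; its x axis runs along the key to the bit, z up
- bowl_rim (a point): the deep green ceramic bowl to be pointed at, loose: 130 mm across at the rim, 55 mm high, empty; the point is the centre of its mouth, at rim height, z up
- short_key_mid (a point): the other steel key, not to be pointed at: flat cylinder-lock key 56 mm long with a round 25 mm bow and a thin one-sided notched blade, 4 mm thick; the point is half-way along it, 2 mm above the console, x towards the blade
- saucer_rim (a point): shallow saucer of the same green ceramic, 120 mm across, 16 mm high, not to be pointed at; the point is the centre at rim height
- dial_cover_top (a point): white plastic turning-knob cover of a room thermostat, 62 mm across, 18 mm high; the point is the centre of its top
- paperweight_top (a point): round glass evil-eye paperweight, 64 mm across, 14 mm high; the point is the centre of its top
- shoehorn_mid (a point): wooden shoehorn lying flat, 213 mm long (along its x), up to 45 mm wide, 12 mm high; the point is about half-way along it (7 mm nearer the handle than the true middle), 10 mm above the console
- phone_stand_top (a point): clear acrylic phone stand, 85 x 75 mm foot, 100 mm high; the point is the middle of the top edge of its raked back
- cologne_top (a point): cologne bottle, 48 mm across, 120 mm high, standing; the point is the centre of its cap's top
- glasses_case_top (a point): hard glasses case, 62 x 160 mm (long side along its y), 40 mm high; the point is the centre of its top
Things that resemble listed ones, but are neither listed nor needed, are in the scene too. Of the things like the part that bears bowl_rim, leave any that is orange; of the rest the larger one is meant. Of the things that look like the part that bears long_key_mid, take the one that is farthest to the robot's left at the start.

How it is judged:
On the way, in this order (a step that is already met when the one before it is completed fails the run):
1. the hand points at the longer key from just above it, for 1.5 s (x of the grasp point in the frame of long_key_mid between -0.05 and 0.05 m and y of the grasp point in the frame of long_key_mid between -0.025 and 0.025 m and z of the grasp point in the frame of long_key_mid between 0.015 and 0.075 m), for 1.5 s.
2. the hand points at the middle of the bowl from just above its mouth, for 1.5 s (horizontal distance between the grasp point and bowl_rim below 0.03 m and z of the grasp point in the frame of bowl_rim between 0 and 0.075 m), for 1.5 s.
At the end, for the whole second after the job is handed in: the grasp point is more than 150 mm above the console and all ten things lie within 5 mm of where they were at the start (height (world z) of the grasp point above 0.15 m and distance of each of long_key_mid, bowl_rim, short_key_mid, saucer_rim, dial_cover_top, paperweight_top, shoehorn_mid, phone_stand_top, cologne_top, glasses_case_top from where it was at the start of the episode below 0.005 m); the robot touches nothing.
It fails at once if the robot touches something (contact force between any of the fingers, the arm and anything else above 0.3 N).
It fails at once if a thing is moved or lifted by 8 mm or more (distance of any of long_key_mid, bowl_rim, short_key_mid, saucer_rim, dial_cover_top, paperweight_top, shoehorn_mid, phone_stand_top, cologne_top, glasses_case_top from where it was at the start of the episode above 0.008 m).
It fails at once if the hand points at something else: the grasp point comes within 45 mm of the listed point of any of the other eight things (distance between the grasp point and short_key_mid below 0.045 m or distance between the grasp point and saucer_rim below 0.045 m or distance between the grasp point and dial_cover_top below 0.045 m or distance between the grasp point and paperweight_top below 0.045 m or distance between the grasp point and shoehorn_mid below 0.045 m or distance between the grasp point and phone_stand_top below 0.045 m or distance between the grasp point and cologne_top below 0.045 m or distance between the grasp point and glasses_case_top below 0.045 m).
It also fails if it takes over 48 s, if anything falls off the work surface, if the arm or the gripper's body presses on something with over 40 N, if the wrist force passes 120 N, or if a joint passes its speed limit or range.

### The arm

A 7-joint arm with a two-finger parallel gripper is mounted at the origin on the work surface. World frame = base frame: x ahead of the robot, y to its left, z up, the work surface at z = 0. Lengths are in m, angles in rad, forces in N, time in s.
With the tool pointing down it reaches from about 0.425 to 0.95 m from the base axis. Payload 16.7 kg.
Tool frame: the origin (TCP) lies at the very end of the fingers, on their centre line; the grasp point (between the pads) lies 19 mm behind it; z points along the fingers, y is the line along which they close (so a half turn about z gives the same grasp; the last joint's range is limited). The gripper opens to 94 mm and grips with 3 to 60 N. Pads are 16 mm wide; open, the fingers measure 119 mm over their backs; the gripper's body (75 mm by 177 mm) begins 78 mm behind the grasp point.
Start: joints at [1.133, 0.426, 0.074, 1.606, -0.034, 1.111, -0.067], TCP at [0.192, -0.647, 0.205] pointing down, gripper open.
Joint ranges: [-2.85, 2.85], [-0.5, 2.14], [-1.23, 1.37], [0.21, 2.46], [-1.02, 4.16], [0.16, 2.05], [-2.73, 2.73]. Speed limits (rad/s): [1.89, 1.89, 2.39, 2.39, 3.01, 3.01, 3.01].

### API

Orientations are given as a unit quaternion [x, y, z, w].
In Python, from cell import robot gives the robot as it stands. The module is installed in compiled form; this text tells all that it offers.
- The arm moves only by the tool drive_tool, never from a script. Its argument "deltas" is a list of rows, each an object of numbers: "tx", "ty", "tz": the shift along the tool's x, y, z as a fraction of full scale; "wx", "wy", "wz": the turn, a rotation vector about the tool's x, y, z as a fraction of full scale; "gripper": the closure, from 0 (fully open) to 1 (shut). In form: [{"tx": .., "ty": .., "tz": .., "wx": .., "wy": .., "wz": .., "gripper": ..}, ...]. A call has 1 to 20 rows; each row is the pose to reach, as a shift and turn from the pose commanded when the call began, along the tool's axes at that moment, turning the shorter way round; what a row does not reach only later rows make up. Full scale, the value 1, is 0.08 m for a shift and 180 degrees for a turn. A row lasts 1/10 s, in which the tool goes at most 50 mm and 8.59 degrees, less where a joint would pass 70% of its speed; a pose out of reach is approached as far as the arm can. A call with a number of a shift or a turn outside -1 to 1 is refused whole. A call with a gripper value outside its range is refused whole. The fingers move at their own pace and stop on an object; "force" is the grip in N (left out, the last holds). Time passes only in rows, so rows that repeat a pose let the fingers close. It gives the time, the measured TCP pose, the force, the opening and the grip force at its end, in the units of the state.
- robot.get_obs(): the state, without advancing time (a new reading comes with each control period).
- robot.grab_frame(name): name is "scene" or "side" or "wrist"; returns the picture (400x640x3 uint8, blue, green, red); there is no depth.
- robot.get_calibration(name): a dict with "intrinsics" (3x3 intrinsics, pixels), "T" (4x4, takes a point from camera to world coordinates); the wrist camera has in their place "hand_eye" (4x4, takes a point from camera to tool coordinates, whose origin is the TCP and whose axes are the flange's). Camera axes: x right, y down, z forward; pixel columns grow to the right and rows downward; lengths in m; the calibration is good to about 2 mm. The wrist camera is an equidistant fisheye: a pixel r from the principal point sees the ray r / f radians off the axis. A picture is of the moment at which its call begins: read the wrist's pose just before it. get_calibration takes no time and is no camera call.
- robot.hand_in(): hands the job in; it is judged then, once.
The state is a dict: "t": time; "joint_pos": joint angles; "joint_vel": joint speeds; "joint_efforts": joint torques, N m; "ee_pos": TCP position; "eef_rot": TCP orientation; "ft_force": force on the tool from outside, world axes, zero at the start; "moment": the same for the moment, N m; "width": finger opening in m; "grip_force": force on a finger pad.
Only numpy, scipy, OpenCV 4.12 (cv2) and the standard library are available. Lean on these libraries where they do the work, as an engineer would, in place of code of your own. Each camera call takes 0.05 s, during which the arm holds its last target. There are 200 camera calls.

## Working session

There is one attempt and no reset: what is moved stays moved. The work goes in short steps, Python scripts to look and compute and a tool call to move; the robot and the scene stay as the last step left them, time stands still between calls to the robot, and variables do not carry over. Pictures are saved under pics/ and viewed, at most 10 in all, crops included, and the job is handed in when it is done.

Besides the shell and the picture viewer there is one more tool, called as a command line: name --argument value ..., lists and objects as JSON in quotes. drive_tool: Moves the arm, as the interface text tells. Its arguments: {"type":"object","properties":{"deltas":{"type":"array","items":{"type":"object","properties":{"tx":{"type":"number"},"ty":{"type":"number"},"tz":{"type":"number"},"wx":{"type":"number"},"wy":{"type":"number"},"wz":{"type":"number"},"gripper":{"type":"number"}}}},"force":{"type":"number"}},"required":["deltas"]}

```bash
mkdir -p pics; python3 - <<'E'
from cell import robot
import cv2,numpy as np
np.set_printoptions(precision=4,suppress=True)
o=robot.get_obs();print(o['t'],o['ee_pos'],o['eef_rot'],o['width'])
for n in("scene","side","wrist"):
    cv2.imwrite(f"pics/{n}0.png",robot.grab_frame(n));print(n,robot.get_calibration(n))
E
```

```text
0.0 [ 0.1921 -0.6466  0.2048] [ 0.9896  0.1439 -0.0001 -0.0006] 0.09414747392161547
scene {'intrinsics': array([[394.4276,   0.    , 325.1011],
       [  0.    , 394.4276, 205.9477],
       [  0.    ,   0.    ,   1.    ]]), 'T': array([[-0.358 ,  0.644 , -0.676 ,  1.1278],
       [ 0.9337,  0.253 , -0.2535,  0.2667],
       [ 0.0078, -0.7219, -0.6919,  0.7964],
       [ 0.    ,  0.    ,  0.    ,  1.    ]])}
side {'intrinsics': array([[361.8353,   0.    , 317.3028],
       [  0.    , 361.8353, 203.0771],
       [  0.    ,   0.    ,   1.    ]]), 'T': array([[-0.8926, -0.3325,  0.3045,  0.1363],
       [-0.4504,  0.6867, -0.5706,  0.6036],
       [-0.0194, -0.6465, -0.7627,  0.9137],
       [ 0.    ,  0.    ,  0.    ,  1.    ]])}
wrist {'intrinsics': array([[309.7069,   0.    , 322.7763],
       [  0.    , 309.7069, 199.44  ],
       [  0.    ,   0.    ,   1.    ]]), 'hand_eye': array([[ 0.0003, -0.9644, -0.2643,  0.0763],
       [ 1.    ,  0.0001,  0.0009,  0.0002],
       [-0.0009, -0.2643,  0.9644, -0.1806],
       [ 0.    ,  0.    ,  0.    ,  1.    ]])}
```

View pics/scene0.png

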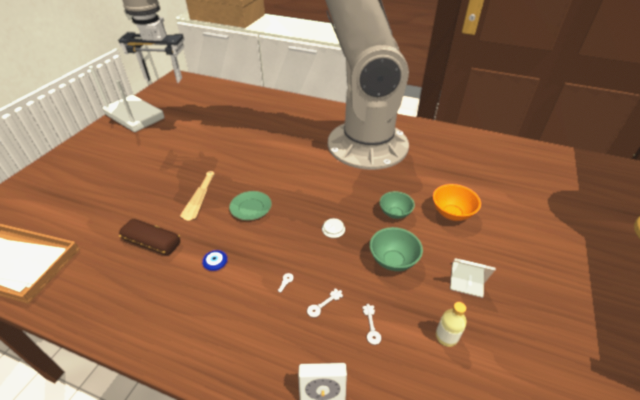

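View pics/side0.png

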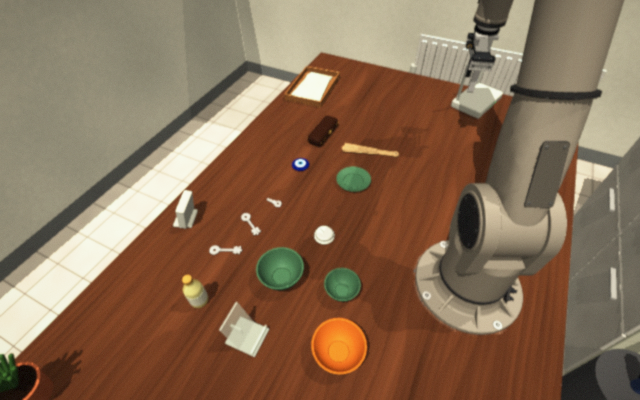

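The scene view shows two long keys, around (325,303) and (372,323), and the short key at (286,282). The large green bowl is at (396,250), the small one at (397,206) and the orange one at (456,204). The side view shows the same things, with the two long keys at (250,224) and (226,250) and the large bowl at (280,270).

```bash
cat > h.py <<'E'
from cell import robot
import cv2,numpy as np
np.set_printoptions(precision=4,suppress=True)
def ray(n,u,v,z):
    c=robot.get_calibration(n);T=c["T"];d=T[:3,:3]@np.linalg.inv(c["intrinsics"])@[u,v,1]
    return T[:3,3]+d*(z-T[2,3])/d[2]
E
python3 - <<'E'
from h import *
pts={"scene":dict(saucer=(250,206,.016),dial=(334,227,.018),eye=(215,260,.014),horn=(198,197,.01),stand=(480,265,.1),cologne=(460,308,.12),case=(150,234,.04),short=(286,282,.002),clock=(322,366,.1),smallbowl=(397,201,.04),orange=(456,195,.055)),
"side":dict(saucer=(353,179,.016),dial=(324,234,.018),eye=(300,164,.014),stand=(237,318,.1),cologne=(187,279,.12),case=(323,129,.04),short=(274,202,.002),clock=(184,196,.1),smallbowl=(342,281,.04),orange=(340,340,.055))}
for n,d in pts.items():
    for k,(u,v,z) in d.items(): print(n,k,ray(n,u,v,z))
rois={"scene":{"A":(300,285,350,320),"B":(355,300,390,348)},"side":{"A":(235,208,264,238),"B":(203,240,247,260)}}
br={"scene":(365,225,430,275),"side":(250,243,308,295)}
for n in rois:
    im=cv2.imread(f"pics/{n}0.png");hsv=cv2.cvtColor(im,cv2.COLOR_BGR2HSV)
    for k,(a,b,c,d) in rois[n].items():
        s=hsv[b:d,a:c];m=((s[...,1]<90)&(s[...,2]>110)).astype(np.uint8)
        ys,xs=np.nonzero(m);P=np.array([ray(n,x+a,y+b,.0035)[:2] for x,y in zip(xs,ys)])
        q=P-P.mean(0);ax=np.linalg.svd(q)[2][0];t=q@ax
        mid=P.mean(0)+ax*(t.min()+t.max())/2
        print(n,k,len(P),"mid",mid,"axis",ax,"len",np.ptp(t))
    a,b,c,d=br[n];s=hsv[b:d,a:c];m=((s[...,0]>50)&(s[...,0]<95)&(s[...,1]>60)).astype(np.uint8)
    cn=max(cv2.findContours(m,0,2)[0],key=cv2.contourArea)
    w=np.array([ray(n,p[0][0]+a,p[0][1]+b,.055)[:2] for p in cn])
    h=cv2.convexHull(cn)[:,0]+[a,b]
    # rim ellipse: upper part of outline fits rim circle (far side unaffected by the body)
    mid=(h[:,1].min()+h[:,1].max())/2; up=np.array([ray(n,*p,.055)[:2] for p in h if p[1]<mid])
    A=np.c_[2*up,np.ones(len(up))];x=np.linalg.lstsq(A,(up**2).sum(1),rcond=None)[0]
    print(n,"bowl c",x[:2],"r",np.sqrt(x[2]+x[:2]@x[:2]))
E
```

```text
scene saucer [ 0.4438 -0.2185  0.016 ]
scene dial [0.4352 0.0334 0.018 ]
scene eye [ 0.6465 -0.2063  0.014 ]
scene horn [ 0.4606 -0.3829  0.01  ]
scene stand [0.4984 0.3988 0.1   ]
scene cologne [0.6399 0.3681 0.12  ]
scene case [ 0.6504 -0.3917  0.04  ]
scene short [ 0.6347 -0.0171  0.002 ]
scene clock [0.8365 0.1549 0.1   ]
scene smallbowl [0.2959 0.1708 0.04  ]
scene orange [0.2275 0.3214 0.055 ]
side saucer [ 0.4331 -0.2184  0.016 ]
side dial [0.4205 0.0341 0.018 ]
side eye [ 0.6345 -0.2068  0.014 ]
side stand [0.4716 0.3904 0.1   ]
side cologne [0.6316 0.3682 0.12  ]
side case [ 0.6331 -0.3916  0.04  ]
side short [ 0.632 -0.02   0.002]
side clock [0.8372 0.1456 0.1   ]
side smallbowl [0.3027 0.1649 0.04  ]
side orange [0.2408 0.3149 0.055 ]
scene A 333 mid [0.6532 0.0914] axis [ 0.8795 -0.4758] len 0.10013564820970922
scene B 366 mid [0.667  0.2056] axis [0.8999 0.4362] len 0.09856223807859556
scene bowl c [0.4746 0.2075] r 0.062419671268536044
side A 158 mid [0.6531 0.0901] axis [-0.8788  0.4771] len 0.10185184643494549
side B 203 mid [0.6662 0.2055] axis [-0.8999 -0.436 ] len 0.09753060895694166
side bowl c [0.468  0.2097] r 0.06335949715872564
```

Key B at (0.666, 0.206) has the greater y, so it is the one farthest left. Its length fits (98 mm), and so does the bowl's rim radius (63 mm against 65). Before moving I'll check the surroundings of the start pose.

View pics/wrist0.png

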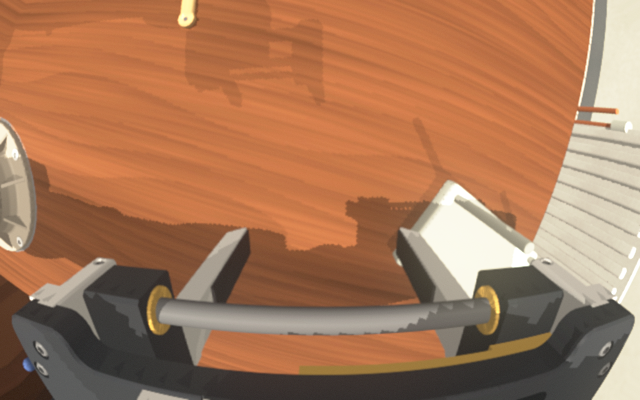

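The wrist view shows the open fingers clear of everything, with a white router beside and below the right finger at about (460,230). I'll go straight up, shut the fingers, then cross.

drive_tool --deltas '[{"tz": -0.3, "gripper": 0}, {"tz": -0.6, "gripper": 0}, {"tz": -0.9, "gripper": 0}, {"tz": -0.9, "gripper": 1}, {"tz": -0.9, "gripper": 1}]'

```text
schema error: expected keys tx, ty, tz, wx, wy, wz, gripper
```

drive_tool --deltas '[{"tx": 0.25, "ty": -0.25, "gripper": 1}, {"tx": 0.5, "ty": -0.5, "gripper": 1}, {"tx": 0.75, "ty": -0.75, "gripper": 1}, {"tx": 1, "ty": -1, "gripper": 1}]'

```text
schema error: expected keys tx, ty, tz, wx, wy, wz, gripper
```

```bash
python3 -c "
from h import *
o=robot.get_obs();print(o['t'],o['ee_pos'],o['eef_rot'],o['joint_pos'],o['width'])"
```

```text
0.15 [ 0.1922 -0.6467  0.205 ] [ 0.9896  0.1439 -0.0001 -0.0005] [ 1.1325  0.4266  0.0738  1.6064 -0.0341  1.1108 -0.0671] 0.09396233043505994
```

All keys are needed in every row.

drive_tool --deltas '[{"tx": 0, "ty": 0, "tz": -0.3, "wx": 0, "wy": 0, "wz": 0, "gripper": 0}, {"tx": 0, "ty": 0, "tz": -0.6, "wx": 0, "wy": 0, "wz": 0, "gripper": 0}, {"tx": 0, "ty": 0, "tz": -0.9, "wx": 0, "wy": 0, "wz": 0, "gripper": 0}, {"tx": 0, "ty": 0, "tz": -0.9, "wx": 0, "wy": 0, "wz": 0, "gripper": 1}, {"tx": 0, "ty": 0, "tz": -0.9, "wx": 0, "wy": 0, "wz": 0, "gripper": 1}]'

```text
t: 0.65
ee_pos: [0.1922, -0.647, 0.2774]
eef_rot: [0.99, 0.144, 0.0, 0.0]
ft_force: [-0.7, 0.9, -0.8]
width: 0.0812
grip_force: 0.0
```

drive_tool --deltas '[{"tx": 0.25, "ty": -0.25, "tz": 0, "wx": 0, "wy": 0, "wz": 0, "gripper": 1}, {"tx": 0.5, "ty": -0.5, "tz": 0, "wx": 0, "wy": 0, "wz": 0, "gripper": 1}, {"tx": 0.75, "ty": -0.75, "tz": 0, "wx": 0, "wy": 0, "wz": 0, "gripper": 1}, {"tx": 1, "ty": -1, "tz": 0, "wx": 0, "wy": 0, "wz": 0, "gripper": 1}]'

```text
t: 1.05
ee_pos: [0.2463, -0.546, 0.276]
eef_rot: [0.99, 0.144, -0.0, -0.001]
ft_force: [1.2, -0.4, 0.2]
width: 0.0492
grip_force: 0.0
```

```bash
python3 -c "
from h import *
o=robot.get_obs();print(o['t'],o['ee_pos'],o['eef_rot'],o['joint_pos'],o['width'])"
```

```text
1.05 [ 0.2463 -0.546   0.276 ] [ 0.9896  0.1439 -0.0004 -0.001 ] [ 1.0101  0.2484  0.0359  1.6966 -0.0095  1.1988 -0.2337] 0.049197665262456364
```

drive_tool --deltas '[{"tx": 0.25, "ty": -0.25, "tz": 0, "wx": 0, "wy": 0, "wz": 0, "gripper": 1}, {"tx": 0.5, "ty": -0.5, "tz": 0, "wx": 0, "wy": 0, "wz": 0, "gripper": 1}, {"tx": 0.75, "ty": -0.75, "tz": 0, "wx": 0, "wy": 0, "wz": 0, "gripper": 1}, {"tx": 1, "ty": -1, "tz": 0, "wx": 0, "wy": 0, "wz": 0, "gripper": 1}]'

```text
t: 1.45
ee_pos: [0.3001, -0.4465, 0.2762]
eef_rot: [0.99, 0.144, -0.0, -0.001]
ft_force: [0.3, -0.3, -1.4]
width: 0.0176
grip_force: 0.0
```

drive_tool --deltas '[{"tx": 0.25, "ty": -0.25, "tz": 0, "wx": 0, "wy": 0, "wz": 0, "gripper": 1}, {"tx": 0.5, "ty": -0.5, "tz": 0, "wx": 0, "wy": 0, "wz": 0, "gripper": 1}, {"tx": 0.75, "ty": -0.75, "tz": 0, "wx": 0, "wy": 0, "wz": 0, "gripper": 1}, {"tx": 1, "ty": -1, "tz": 0, "wx": 0, "wy": 0, "wz": 0, "gripper": 1}]'

```text
t: 1.85
ee_pos: [0.3539, -0.3471, 0.2763]
eef_rot: [0.99, 0.144, -0.001, -0.001]
ft_force: [0.8, -1.1, -0.4]
width: 0.0008
grip_force: 0.0
```

drive_tool --deltas '[{"tx": 0.25, "ty": -0.25, "tz": 0, "wx": 0, "wy": 0, "wz": 0, "gripper": 1}, {"tx": 0.5, "ty": -0.5, "tz": 0, "wx": 0, "wy": 0, "wz": 0, "gripper": 1}, {"tx": 0.75, "ty": -0.75, "tz": 0, "wx": 0, "wy": 0, "wz": 0, "gripper": 1}, {"tx": 1, "ty": -1, "tz": 0, "wx": 0, "wy": 0, "wz": 0, "gripper": 1}]'

```text
t: 2.25
ee_pos: [0.4077, -0.2478, 0.2764]
eef_rot: [0.99, 0.144, -0.001, -0.001]
ft_force: [0.4, 0.3, -0.2]
width: 0.0004
grip_force: 0.0
```

drive_tool --deltas '[{"tx": 0.25, "ty": -0.25, "tz": 0, "wx": 0, "wy": 0, "wz": 0, "gripper": 1}, {"tx": 0.5, "ty": -0.5, "tz": 0, "wx": 0, "wy": 0, "wz": 0, "gripper": 1}, {"tx": 0.75, "ty": -0.75, "tz": 0, "wx": 0, "wy": 0, "wz": 0, "gripper": 1}, {"tx": 1, "ty": -1, "tz": 0, "wx": 0, "wy": 0, "wz": 0, "gripper": 1}]'

```text
t: 2.65
ee_pos: [0.4616, -0.1485, 0.2764]
eef_rot: [0.99, 0.144, -0.001, -0.0]
ft_force: [1.0, -1.6, 0.4]
width: 0.0006
grip_force: 0.0
```

drive_tool --deltas '[{"tx": 0.25, "ty": -0.25, "tz": 0, "wx": 0, "wy": 0, "wz": 0, "gripper": 1}, {"tx": 0.5, "ty": -0.5, "tz": 0, "wx": 0, "wy": 0, "wz": 0, "gripper": 1}, {"tx": 0.75, "ty": -0.75, "tz": 0, "wx": 0, "wy": 0, "wz": 0, "gripper": 1}, {"tx": 1, "ty": -1, "tz": 0, "wx": 0, "wy": 0, "wz": 0, "gripper": 1}]'

```text
t: 3.05
ee_pos: [0.5155, -0.0491, 0.2763]
eef_rot: [0.99, 0.144, -0.001, -0.0]
ft_force: [0.4, 0.0, -0.2]
width: 0.001
grip_force: 0.0
```

drive_tool --deltas '[{"tx": 0.25, "ty": -0.25, "tz": 0, "wx": 0, "wy": 0, "wz": 0, "gripper": 1}, {"tx": 0.5, "ty": -0.5, "tz": 0, "wx": 0, "wy": 0, "wz": 0, "gripper": 1}, {"tx": 0.75, "ty": -0.75, "tz": 0, "wx": 0, "wy": 0, "wz": 0, "gripper": 1}, {"tx": 1, "ty": -1, "tz": 0, "wx": 0, "wy": 0, "wz": 0, "gripper": 1}, {"tx": 1, "ty": -1, "tz": 0, "wx": 0, "wy": 0, "wz": 0, "gripper": 1}]'

```text
t: 3.55
ee_pos: [0.5698, 0.053, 0.276]
eef_rot: [0.989, 0.146, -0.001, -0.001]
ft_force: [-0.1, 0.0, 0.4]
width: 0.0005
grip_force: 0.0
```

```bash
python3 -c "
from h import *
from scipy.spatial.transform import Rotation as R
o=robot.get_obs();print(o['t'],o['ee_pos'],o['eef_rot'],o['joint_pos'],o['width'])
r=R.from_quat(o['eef_rot'])
print(r.inv().apply(np.array([.6665,.2055,.277])-o['ee_pos'])/.08)
cv2.imwrite('pics/w1.png',robot.grab_frame('wrist'))
c=robot.get_calibration('wrist');H=c['hand_eye'];K=c['intrinsics']
for p in([.6665,.2055,.0035],[.653,.091,.0035],[.471,.2085,.055]):
    q=H[:3,:3].T@(r.inv().apply(np.array(p)-o['ee_pos'])-H[:3,3]);th=np.arctan2(np.hypot(*q[:2]),q[2]);print(K[:2,2]+K[0,0]*th*q[:2]/np.hypot(*q[:2]))
"
```

```text
3.55 [0.5698 0.053  0.276 ] [ 0.9893  0.146  -0.0008 -0.001 ] [ 0.2132  0.2398 -0.4955  1.7285  0.1188  1.2049 -1.5908] 0.000537821552255557
[ 1.708  -1.4764 -0.0108]
[242.4031  78.0488]
[314.2026 106.5831]
[199.1734 209.8289]
```

View pics/w1.png

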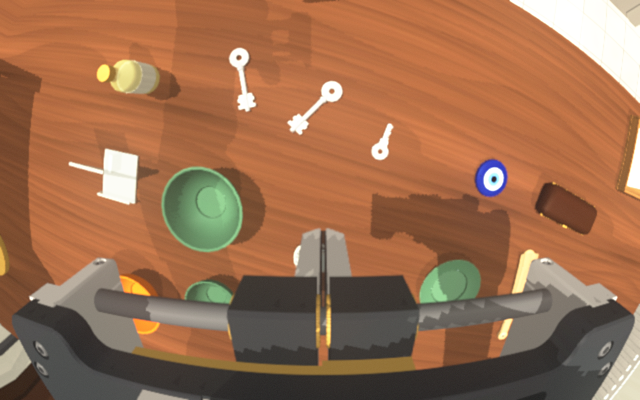

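The wrist view agrees: the left key's middle at about (242,79), predicted (242,78), and the bowl centre at about (201,208), predicted (199,210). I'll move over the key and then down.

drive_tool --deltas '[{"tx": 0.2, "ty": -0.2, "tz": 0, "wx": 0, "wy": 0, "wz": 0, "gripper": 1}, {"tx": 0.4, "ty": -0.4, "tz": 0, "wx": 0, "wy": 0, "wz": 0, "gripper": 1}, {"tx": 0.6, "ty": -0.55, "tz": 0, "wx": 0, "wy": 0, "wz": 0, "gripper": 1}, {"tx": 0.85, "ty": -0.74, "tz": 0, "wx": 0, "wy": 0, "wz": 0, "gripper": 1}]'

```text
t: 4.0
ee_pos: [0.6178, 0.1243, 0.2768]
eef_rot: [0.99, 0.143, -0.001, 0.0]
ft_force: [0.2, -1.1, 0.2]
width: 0.0008
grip_force: 0.0
```

drive_tool --deltas '[{"tx": 0.2, "ty": -0.2, "tz": 0, "wx": 0, "wy": 0, "wz": 0, "gripper": 1}, {"tx": 0.4, "ty": -0.4, "tz": 0, "wx": 0, "wy": 0, "wz": 0, "gripper": 1}, {"tx": 0.6, "ty": -0.55, "tz": 0, "wx": 0, "wy": 0, "wz": 0, "gripper": 1}, {"tx": 0.85, "ty": -0.74, "tz": 0, "wx": 0, "wy": 0, "wz": 0, "gripper": 1}, {"tx": 0.85, "ty": -0.74, "tz": 0, "wx": 0, "wy": 0, "wz": 0, "gripper": 1}, {"tx": 0.85, "ty": -0.74, "tz": 0, "wx": 0, "wy": 0, "wz": 0, "gripper": 1}]'

```text
t: 4.6
ee_pos: [0.6658, 0.2007, 0.2764]
eef_rot: [0.99, 0.144, -0.001, 0.0]
ft_force: [-0.5, -0.5, 0.4]
width: 0.0007
grip_force: 0.0
```

```bash
python3 -c "
from h import *
from scipy.spatial.transform import Rotation as R
o=robot.get_obs();print(o['t'],o['ee_pos'],o['eef_rot'],o['joint_pos'])
r=R.from_quat(o['eef_rot'])
print(r.inv().apply(np.array([.6665,.2055,.035])-o['ee_pos'])/.08)
cv2.imwrite('pics/s2.png',robot.grab_frame('side'))
"
```

```text
4.6 [0.6658 0.2007 0.2764] [ 0.9896  0.1439 -0.0008  0.0002] [-0.0319  0.4586 -0.5107  1.4407  0.2261  1.3025 -1.8408]
[ 0.03   -0.0561  3.0177]
```

View pics/s2.png

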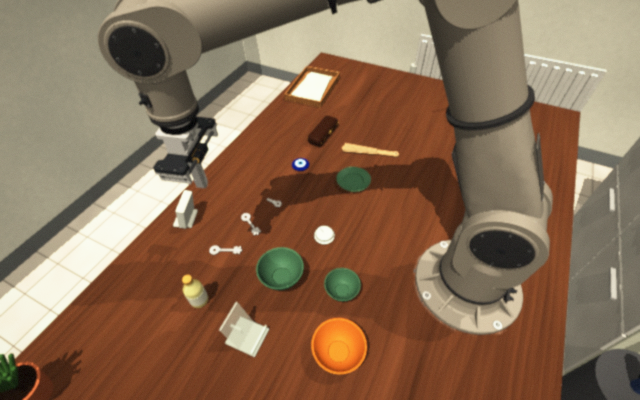

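The side view shows the hand high over the key area, tips at about (200,187), and nothing has moved. Descending in three calls.

drive_tool --deltas '[{"tx": 0.03, "ty": -0.05, "tz": 0.25, "wx": 0, "wy": 0, "wz": 0, "gripper": 1}, {"tx": 0.03, "ty": -0.05, "tz": 0.5, "wx": 0, "wy": 0, "wz": 0, "gripper": 1}, {"tx": 0.03, "ty": -0.05, "tz": 0.75, "wx": 0, "wy": 0, "wz": 0, "gripper": 1}, {"tx": 0.03, "ty": -0.05, "tz": 1, "wx": 0, "wy": 0, "wz": 0, "gripper": 1}]'

```text
t: 5.05
ee_pos: [0.6671, 0.2043, 0.1969]
eef_rot: [0.99, 0.143, 0.0, 0.0]
ft_force: [0.9, 0.1, 0.2]
width: 0.0006
grip_force: 0.0
```

drive_tool --deltas '[{"tx": 0, "ty": 0, "tz": 0.25, "wx": 0, "wy": 0, "wz": 0, "gripper": 1}, {"tx": 0, "ty": 0, "tz": 0.5, "wx": 0, "wy": 0, "wz": 0, "gripper": 1}, {"tx": 0, "ty": 0, "tz": 0.75, "wx": 0, "wy": 0, "wz": 0, "gripper": 1}, {"tx": 0, "ty": 0, "tz": 1, "wx": 0, "wy": 0, "wz": 0, "gripper": 1}, {"tx": 0, "ty": 0, "tz": 1, "wx": 0, "wy": 0, "wz": 0, "gripper": 1}, {"tx": 0, "ty": 0, "tz": 1, "wx": 0, "wy": 0, "wz": 0, "gripper": 1}]'

```text
t: 5.65
ee_pos: [0.6674, 0.205, 0.118]
eef_rot: [0.99, 0.143, -0.0, 0.0]
ft_force: [-0.2, -0.3, -0.2]
width: 0.0006
grip_force: 0.0
```

```bash
python3 -c "
from h import *
from scipy.spatial.transform import Rotation as R
o=robot.get_obs();print(o['t'],o['ee_pos'],o['joint_pos'])
print(R.from_quat(o['eef_rot']).inv().apply(np.array([.6665,.2055,.033])-o['ee_pos'])/.08)
for n in('scene','side'): cv2.imwrite(f'pics/{n}3.png',robot.grab_frame(n))
a=cv2.imread('pics/scene3.png')[200:400,240:540];b=cv2.imread('pics/side3.png')[130:330,130:430]
cv2.imwrite('pics/ab3.png',cv2.resize(np.vstack([a,b]),None,fx=1.5,fy=1.5))
"
```

```text
5.65 [0.6674 0.205  0.118 ] [-0.0551  0.5864 -0.481   1.5981  0.3031  1.0323 -1.9072]
[-0.0083 -0.0091  1.0629]
```

View pics/ab3.png

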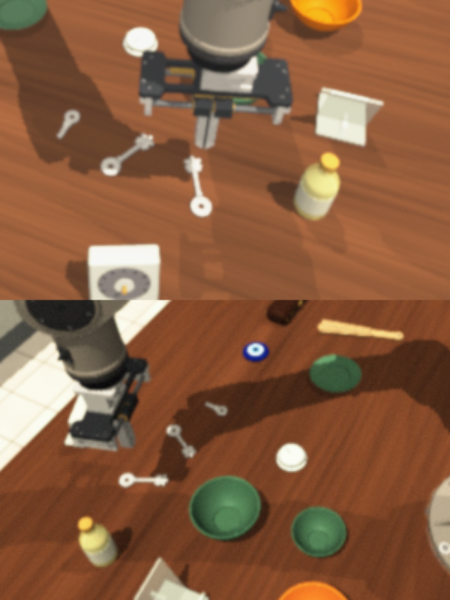

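The crops show the tips above the middle of the left key (scene), and the hand standing horizontally clear of the clock and the bottle. I'll go down the last part and hold for two seconds.

drive_tool --deltas '[{"tx": 0, "ty": 0, "tz": 0.25, "wx": 0, "wy": 0, "wz": 0, "gripper": 1}, {"tx": 0, "ty": 0, "tz": 0.5, "wx": 0, "wy": 0, "wz": 0, "gripper": 1}, {"tx": 0, "ty": 0, "tz": 0.7, "wx": 0, "wy": 0, "wz": 0, "gripper": 1}, {"tx": 0, "ty": 0, "tz": 0.85, "wx": 0, "wy": 0, "wz": 0, "gripper": 1}, {"tx": 0, "ty": 0, "tz": 1, "wx": 0, "wy": 0, "wz": 0, "gripper": 1}, {"tx": 0, "ty": 0, "tz": 1, "wx": 0, "wy": 0, "wz": 0, "gripper": 1}]'

```text
t: 6.35
ee_pos: [0.6667, 0.2057, 0.0361]
eef_rot: [0.99, 0.144, -0.001, 0.0]
ft_force: [-0.4, 0.1, 1.0]
width: 0.0011
grip_force: 0.0
```

drive_tool --deltas '[{"tx": 0, "ty": 0, "tz": 0.07, "wx": 0, "wy": 0, "wz": 0, "gripper": 1}, {"tx": 0, "ty": 0, "tz": 0.07, "wx": 0, "wy": 0, "wz": 0, "gripper": 1}, {"tx": 0, "ty": 0, "tz": 0.07, "wx": 0, "wy": 0, "wz": 0, "gripper": 1}, {"tx": 0, "ty": 0, "tz": 0.07, "wx": 0, "wy": 0, "wz": 0, "gripper": 1}, {"tx": 0, "ty": 0, "tz": 0.07, "wx": 0, "wy": 0, "wz": 0, "gripper": 1}, {"tx": 0, "ty": 0, "tz": 0.07, "wx": 0, "wy": 0, "wz": 0, "gripper": 1}, {"tx": 0, "ty": 0, "tz": 0.07, "wx": 0, "wy": 0, "wz": 0, "gripper": 1}, {"tx": 0, "ty": 0, "tz": 0.07, "wx": 0, "wy": 0, "wz": 0, "gripper": 1}, {"tx": 0, "ty": 0, "tz": 0.07, "wx": 0, "wy": 0, "wz": 0, "gripper": 1}, {"tx": 0, "ty": 0, "tz": 0.07, "wx": 0, "wy": 0, "wz": 0, "gripper": 1}, {"tx": 0, "ty": 0, "tz": 0.07, "wx": 0, "wy": 0, "wz": 0, "gripper": 1}, {"tx": 0, "ty": 0, "tz": 0.07, "wx": 0, "wy": 0, "wz": 0, "gripper": 1}, {"tx": 0, "ty": 0, "tz": 0.07, "wx": 0, "wy": 0, "wz": 0, "gripper": 1}, {"tx": 0, "ty": 0, "tz": 0.07, "wx": 0, "wy": 0, "wz": 0, "gripper": 1}, {"tx": 0, "ty": 0, "tz": 0.07, "wx": 0, "wy": 0, "wz": 0, "gripper": 1}, {"tx": 0, "ty": 0, "tz": 0.07, "wx": 0, "wy": 0, "wz": 0, "gripper": 1}, {"tx": 0, "ty": 0, "tz": 0.07, "wx": 0, "wy": 0, "wz": 0, "gripper": 1}, {"tx": 0, "ty": 0, "tz": 0.07, "wx": 0, "wy": 0, "wz": 0, "gripper": 1}, {"tx": 0, "ty": 0, "tz": 0.07, "wx": 0, "wy": 0, "wz": 0, "gripper": 1}, {"tx": 0, "ty": 0, "tz": 0.07, "wx": 0, "wy": 0, "wz": 0, "gripper": 1}]'

```text
t: 8.35
ee_pos: [0.6674, 0.206, 0.0319]
eef_rot: [0.99, 0.144, 0.0, -0.0]
ft_force: [-0.5, -0.4, -0.3]
width: 0.0005
grip_force: 0.0
```

```bash
python3 -c "
from h import *
for n in('scene','side'): cv2.imwrite(f'pics/{n}4.png',robot.grab_frame(n))
a=cv2.imread('pics/scene4.png')[200:400,240:540];b=cv2.imread('pics/side4.png')[130:330,130:430]
cv2.imwrite('pics/ab4.png',cv2.resize(np.vstack([a,b]),None,fx=1.5,fy=1.5))
"
```

```text
(no output)
```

View pics/ab4.png

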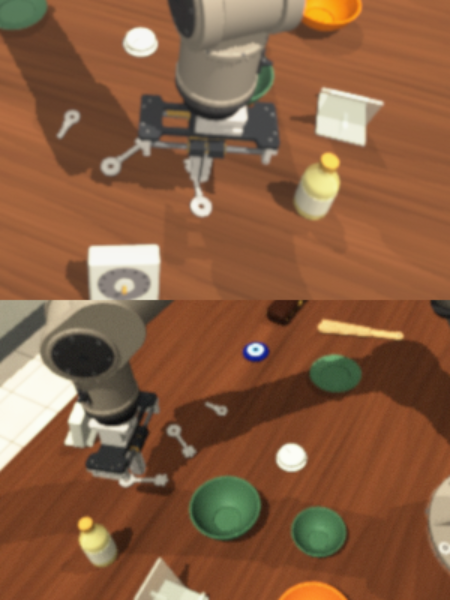

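The fingertips are right above the key's stem, with nothing touched. Now up, across to the bowl, and check.

drive_tool --deltas '[{"tx": 0, "ty": 0, "tz": -0.25, "wx": 0, "wy": 0, "wz": 0, "gripper": 1}, {"tx": 0, "ty": 0, "tz": -0.5, "wx": 0, "wy": 0, "wz": 0, "gripper": 1}, {"tx": 0, "ty": 0, "tz": -0.75, "wx": 0, "wy": 0, "wz": 0, "gripper": 1}, {"tx": 0, "ty": 0, "tz": -1, "wx": 0, "wy": 0, "wz": 0, "gripper": 1}]'

```text
t: 8.85
ee_pos: [0.6673, 0.206, 0.1127]
eef_rot: [0.99, 0.144, -0.0, -0.0]
ft_force: [-0.3, 0.9, -0.3]
width: 0.0004
grip_force: 0.0
```

drive_tool --deltas '[{"tx": 0, "ty": 0, "tz": -0.25, "wx": 0, "wy": 0, "wz": 0, "gripper": 1}, {"tx": 0, "ty": 0, "tz": -0.5, "wx": 0, "wy": 0, "wz": 0, "gripper": 1}, {"tx": 0, "ty": 0, "tz": -0.75, "wx": 0, "wy": 0, "wz": 0, "gripper": 1}, {"tx": 0, "ty": 0, "tz": -1, "wx": 0, "wy": 0, "wz": 0, "gripper": 1}, {"tx": 0, "ty": 0, "tz": -1, "wx": 0, "wy": 0, "wz": 0, "gripper": 1}]'

```text
t: 9.35
ee_pos: [0.6685, 0.2066, 0.1949]
eef_rot: [0.99, 0.144, 0.002, -0.0]
ft_force: [-0.8, 0.7, 1.4]
width: 0.0006
grip_force: 0.0
```

drive_tool --deltas '[{"tx": -0.25, "ty": -0.08, "tz": 0, "wx": 0, "wy": 0, "wz": 0, "gripper": 1}, {"tx": -0.5, "ty": -0.16, "tz": 0, "wx": 0, "wy": 0, "wz": 0, "gripper": 1}, {"tx": -0.78, "ty": -0.24, "tz": 0, "wx": 0, "wy": 0, "wz": 0, "gripper": 1}]'

```text
t: 9.65
ee_pos: [0.6011, 0.2065, 0.191]
eef_rot: [0.99, 0.144, -0.0, 0.0]
ft_force: [0.7, 1.2, -0.0]
width: 0.0003
grip_force: 0.0
```

drive_tool --deltas '[{"tx": -0.25, "ty": -0.08, "tz": 0, "wx": 0, "wy": 0, "wz": 0, "gripper": 1}, {"tx": -0.5, "ty": -0.16, "tz": 0, "wx": 0, "wy": 0, "wz": 0, "gripper": 1}, {"tx": -0.78, "ty": -0.24, "tz": 0, "wx": 0, "wy": 0, "wz": 0, "gripper": 1}]'

```text
t: 9.95
ee_pos: [0.5358, 0.2071, 0.1912]
eef_rot: [0.99, 0.144, -0.0, 0.0]
ft_force: [0.6, 0.1, 1.1]
width: 0.0005
grip_force: 0.0
```

drive_tool --deltas '[{"tx": -0.25, "ty": -0.08, "tz": 0, "wx": 0, "wy": 0, "wz": 0, "gripper": 1}, {"tx": -0.5, "ty": -0.16, "tz": 0, "wx": 0, "wy": 0, "wz": 0, "gripper": 1}, {"tx": -0.78, "ty": -0.24, "tz": 0, "wx": 0, "wy": 0, "wz": 0, "gripper": 1}, {"tx": -0.78, "ty": -0.24, "tz": 0, "wx": 0, "wy": 0, "wz": 0, "gripper": 1}, {"tx": -0.78, "ty": -0.24, "tz": 0, "wx": 0, "wy": 0, "wz": 0, "gripper": 1}]'

```text
t: 10.45
ee_pos: [0.4716, 0.2077, 0.1918]
eef_rot: [0.99, 0.144, 0.0, 0.0]
ft_force: [0.8, -0.5, 0.4]
width: 0.0005
grip_force: 0.0
```

```bash
python3 -c "
from h import *
from scipy.spatial.transform import Rotation as R
o=robot.get_obs();print(o['t'],o['ee_pos'],o['joint_pos'])
print(R.from_quat(o['eef_rot']).inv().apply(np.array([.471,.2085,.075])-o['ee_pos'])/.08)
for n in('scene','side'): cv2.imwrite(f'pics/{n}5.png',robot.grab_frame(n))
a=cv2.imread('pics/scene5.png')[130:330,240:540];b=cv2.imread('pics/side5.png')[130:330,150:450]
cv2.imwrite('pics/ab5.png',cv2.resize(np.vstack([a,b]),None,fx=1.5,fy=1.5))
"
```

```text
10.45 [0.4716 0.2077 0.1918] [-0.0221  0.2284 -0.59    1.9456  0.1498  1.0101 -1.9618]
[-0.0053 -0.0119  1.4602]
```

View pics/ab5.png

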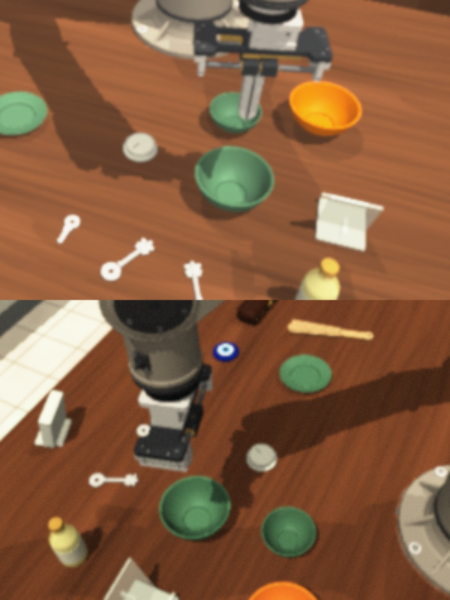

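The hand stands above the bowl, raised; the stand is well to the side. I'll descend to 2 cm above the rim and hold.

drive_tool --deltas '[{"tx": 0, "ty": 0, "tz": 0.25, "wx": 0, "wy": 0, "wz": 0, "gripper": 1}, {"tx": 0, "ty": 0, "tz": 0.5, "wx": 0, "wy": 0, "wz": 0, "gripper": 1}, {"tx": 0, "ty": 0, "tz": 0.75, "wx": 0, "wy": 0, "wz": 0, "gripper": 1}, {"tx": 0, "ty": 0, "tz": 0.9, "wx": 0, "wy": 0, "wz": 0, "gripper": 1}]'

```text
t: 10.95
ee_pos: [0.4716, 0.2076, 0.1183]
eef_rot: [0.99, 0.144, -0.001, -0.0]
ft_force: [0.4, -0.3, -0.6]
width: 0.0003
grip_force: 0.0
```

drive_tool --deltas '[{"tx": 0, "ty": 0, "tz": 0.2, "wx": 0, "wy": 0, "wz": 0, "gripper": 1}, {"tx": 0, "ty": 0, "tz": 0.4, "wx": 0, "wy": 0, "wz": 0, "gripper": 1}, {"tx": 0, "ty": 0, "tz": 0.55, "wx": 0, "wy": 0, "wz": 0, "gripper": 1}, {"tx": 0, "ty": 0, "tz": 0.55, "wx": 0, "wy": 0, "wz": 0, "gripper": 1}]'

```text
t: 11.35
ee_pos: [0.471, 0.2076, 0.0745]
eef_rot: [0.99, 0.144, -0.001, 0.0]
ft_force: [0.4, -0.3, 0.6]
width: 0.0005
grip_force: 0.0
```

drive_tool --deltas '[{"tx": 0, "ty": 0, "tz": 0, "wx": 0, "wy": 0, "wz": 0, "gripper": 1}, {"tx": 0, "ty": 0, "tz": 0, "wx": 0, "wy": 0, "wz": 0, "gripper": 1}, {"tx": 0, "ty": 0, "tz": 0, "wx": 0, "wy": 0, "wz": 0, "gripper": 1}, {"tx": 0, "ty": 0, "tz": 0, "wx": 0, "wy": 0, "wz": 0, "gripper": 1}, {"tx": 0, "ty": 0, "tz": 0, "wx": 0, "wy": 0, "wz": 0, "gripper": 1}, {"tx": 0, "ty": 0, "tz": 0, "wx": 0, "wy": 0, "wz": 0, "gripper": 1}, {"tx": 0, "ty": 0, "tz": 0, "wx": 0, "wy": 0, "wz": 0, "gripper": 1}, {"tx": 0, "ty": 0, "tz": 0, "wx": 0, "wy": 0, "wz": 0, "gripper": 1}, {"tx": 0, "ty": 0, "tz": 0, "wx": 0, "wy": 0, "wz": 0, "gripper": 1}, {"tx": 0, "ty": 0, "tz": 0, "wx": 0, "wy": 0, "wz": 0, "gripper": 1}, {"tx": 0, "ty": 0, "tz": 0, "wx": 0, "wy": 0, "wz": 0, "gripper": 1}, {"tx": 0, "ty": 0, "tz": 0, "wx": 0, "wy": 0, "wz": 0, "gripper": 1}, {"tx": 0, "ty": 0, "tz": 0, "wx": 0, "wy": 0, "wz": 0, "gripper": 1}, {"tx": 0, "ty": 0, "tz": 0, "wx": 0, "wy": 0, "wz": 0, "gripper": 1}, {"tx": 0, "ty": 0, "tz": 0, "wx": 0, "wy": 0, "wz": 0, "gripper": 1}, {"tx": 0, "ty": 0, "tz": 0, "wx": 0, "wy": 0, "wz": 0, "gripper": 1}, {"tx": 0, "ty": 0, "tz": 0, "wx": 0, "wy": 0, "wz": 0, "gripper": 1}, {"tx": 0, "ty": 0, "tz": 0, "wx": 0, "wy": 0, "wz": 0, "gripper": 1}, {"tx": 0, "ty": 0, "tz": 0, "wx": 0, "wy": 0, "wz": 0, "gripper": 1}, {"tx": 0, "ty": 0, "tz": 0, "wx": 0, "wy": 0, "wz": 0, "gripper": 1}]'

```text
t: 13.35
ee_pos: [0.4715, 0.2079, 0.0759]
eef_rot: [0.99, 0.144, 0.0, -0.0]
ft_force: [0.1, 0.3, 0.7]
width: 0.0002
grip_force: 0.0
```

```bash
python3 -c "
from h import *
for n in('scene','side'): cv2.imwrite(f'pics/{n}6.png',robot.grab_frame(n))
a=cv2.imread('pics/scene6.png')[130:330,240:540];b=cv2.imread('pics/side6.png')[130:330,150:450]
cv2.imwrite('pics/ab6.png',cv2.resize(np.vstack([a,b]),None,fx=1.5,fy=1.5))
"
```

```text
(no output)
```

View pics/ab6.png

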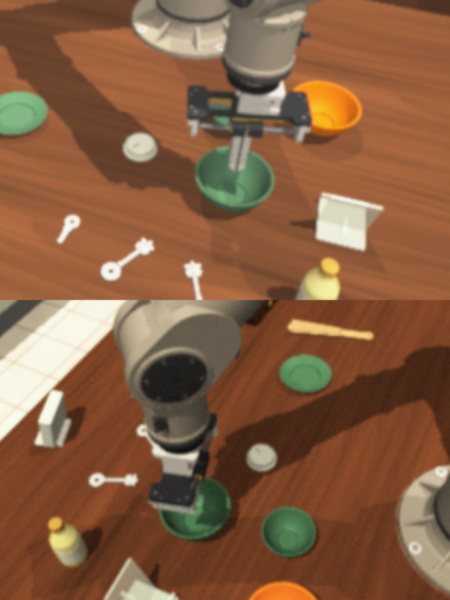

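The fingertips hang over the middle of the bowl's mouth, touching nothing. Now draw the hand up to about 0.21 m.

drive_tool --deltas '[{"tx": 0, "ty": 0, "tz": -0.25, "wx": 0, "wy": 0, "wz": 0, "gripper": 1}, {"tx": 0, "ty": 0, "tz": -0.5, "wx": 0, "wy": 0, "wz": 0, "gripper": 1}, {"tx": 0, "ty": 0, "tz": -0.75, "wx": 0, "wy": 0, "wz": 0, "gripper": 1}, {"tx": 0, "ty": 0, "tz": -1, "wx": 0, "wy": 0, "wz": 0, "gripper": 1}]'

```text
t: 13.85
ee_pos: [0.4714, 0.2079, 0.1567]
eef_rot: [0.99, 0.144, -0.0, -0.0]
ft_force: [0.5, -0.2, 0.5]
width: 0.0004
grip_force: 0.0
```

drive_tool --deltas '[{"tx": 0, "ty": 0, "tz": -0.25, "wx": 0, "wy": 0, "wz": 0, "gripper": 1}, {"tx": 0, "ty": 0, "tz": -0.5, "wx": 0, "wy": 0, "wz": 0, "gripper": 1}, {"tx": 0, "ty": 0, "tz": -0.65, "wx": 0, "wy": 0, "wz": 0, "gripper": 1}, {"tx": 0, "ty": 0, "tz": -0.65, "wx": 0, "wy": 0, "wz": 0, "gripper": 1}, {"tx": 0, "ty": 0, "tz": -0.65, "wx": 0, "wy": 0, "wz": 0, "gripper": 1}, {"tx": 0, "ty": 0, "tz": -0.65, "wx": 0, "wy": 0, "wz": 0, "gripper": 1}]'

```text
t: 14.45
ee_pos: [0.4711, 0.2076, 0.2069]
eef_rot: [0.99, 0.144, -0.001, 0.0]
ft_force: [-0.6, -1.0, -0.2]
width: 0.0005
grip_force: 0.0
```

```bash
python3 -c "
from h import *
o=robot.get_obs();print(o['t'],o['ee_pos'])
print(robot.hand_in())"
```

```text
14.45 [0.4711 0.2076 0.2069]
the job is handed in; nothing more can be done
None
```

The hand pointed at the left long key and then at the middle of the large green bowl, holding two seconds at each, and finished about 20 cm up; nothing looked touched or moved in the pictures, and the job is handed in at 14.5 s (no verdict was returned).

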